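# Clip the tamper into its travel dock and prove the catch

## Robot

A 6-joint arm with a two-finger parallel gripper is mounted at the origin on a cart in front of the work surface, level with it; the furniture and walls round the work are solid. World frame = base frame: x ahead of the robot, y to its left, z up, the work surface at z = 0. Lengths are in m, angles in rad, forces in N, time in s.
With the tool pointing down it reaches from about 0.275 to 0.75 m from the base axis. Payload 10.2 kg.
Tool frame: the origin (TCP) lies midway between the tips of the shut fingers; the grasp point (between the pads) lies 19 mm behind it (robot.tcp_to_grasp is the distance from the TCP to the grasp point, in m); z points along the fingers, y is the line along which they close (so a half turn about z gives the same grasp; the last joint's range is limited). The gripper opens to 88 mm and grips with 3 to 60 N. Pads are 18 mm wide; open, the fingers measure 123 mm over their backs; the gripper's body (75 mm by 187 mm) begins 45 mm behind the grasp point.
Start: joints at [0.945, 0.313, 1.498, -0, 1.331, -0.223], TCP at [0.206, 0.483, 0.208] pointing down, gripper open.
Joint ranges: [-2.94, 2.94], [-0.97, 2.17], [0.19, 2.56], [-1.23, 4.37], [0.02, 3.11], [-2.88, 2.88]. Speed limits (rad/s): [2.39, 2.39, 3.01, 3.14, 3.14, 3.14].

## Interface

Orientations are given as a rotation vector (axis times angle).
In Python, from rig import robot gives the robot as it stands. The module is installed in compiled form; this text tells all that it offers.
- The arm moves only by the tool arm_command, never from a script. Its argument "steps" is a list of rows, each an object of numbers: "claw": the opening in per cent of the stroke, from 0 (shut) to 100 (fully open); "tx", "ty", "tz": the shift along the tool's x, y, z in m; "turn": the turn about the tool's z in rad. A call has 1 to 20 rows; each row is the pose to reach, as a shift and turn from the pose commanded when the call began, along the tool's axes at that moment; what a row does not reach only later rows make up. A row lasts 1/10 s, in which the tool goes at most 50 mm and 8.59 degrees, less where a joint would pass 70% of its speed; a pose out of reach is approached as far as the arm can. A call with a gripper value outside its range is refused whole. The fingers move at their own pace and stop on an object; "newtons" is the grip in N (left out, the last holds). Time passes only in rows, so rows that repeat a pose let the fingers close. It gives the time, the measured TCP pose, the force, the opening and the grip force at its end, in the units of the state.
- robot.read_state(): the state, without advancing time (a new reading comes with each control period).
- robot.snapshot(name): name is "side" or "top"; returns the picture (384x512x3 uint8, blue, green, red); there is no depth.
- robot.camera_params(name): a dict with "fx", "fy", "cx", "cy" (pixels), "extrinsics" (4x4, takes a point from world to camera coordinates). Camera axes: x right, y up, looking along -z (the intrinsics and any distortion apply to the point x, -y, -z); pixel columns grow to the right and rows downward; lengths in m; the calibration is good to about 2 mm. A picture is of the moment at which its call begins. camera_params takes no time and is no camera call.
- robot.sign_off(): hands the job in; it is judged then, once.
Trained networks look in the newest picture that a camera, given by its name, has taken for a name from the list of things; names that differ only in an ending like _2 or _b are one class to them, and where a whole thing is asked for, a point or a joint stands for the part that bears it (a point fixed in the world has none). Each returns a list of dicts, best first, with "score" (0 to 1); they miss things now and then, are a little off and sometimes report something else, mostly with a low value. They report only what shows in the picture. A call takes as long as a camera call. They do not tell look-alikes from the thing itself.
- robot.find_in(camera, name): "extent" ([left, top, right, bottom] in pixels, round what is visible of it).
- robot.masks_of(camera, name): "region" (384x512 bool, what is visible of it) and "extent" ([left, top, right, bottom] in pixels, round what is visible of it).
- robot.mark_of(camera, name): "centre" ([row, column] in pixels: a listed point, or the origin of a listed thing).
The state is a dict: "time_s": time; "q": joint angles; "dq": joint speeds; "effort": joint torques, N m; "eef_pos": TCP position; "ee_rot": TCP orientation; "ft_force": force on the tool from outside, world axes, zero at the start; "moment": the same for the moment, N m; "finger_gap": finger opening in m; "finger_force": force on a finger pad.
Only numpy, scipy, OpenCV 4.12 (cv2) and the standard library are available. Lean on these libraries where they do the work, as an engineer would, in place of code of your own. Each camera call takes 0.05 s, during which the arm holds its last target. There are 200 camera calls.

## Task

Get the coffee tamper ready for travel: press it foot down into the snap dock until the catches close over its steel foot and it is fully home, pushing with no more than about 25 N. Then tug it straight up by its wooden handle with about 15 N over its own weight, never over 20 N, and hold that pull for about a second to prove that it is retained. Leave it resting on its seat, still clipped in and upright, and let go, and leave the other things on the worktop where they are.

Things in the scene. Friction and masses are not known exactly. Their poses are not given: they have to be found in the camera images.
- tamper_mid (a point): centre of the tamper, on its upright axis, half-way up (45.5 mm over its underside). Coffee tamper, 91 mm high: steel disc foot, narrow neck 24 mm across, turned brown wooden handle from 28 to 91 mm over the underside, up to 40 mm across; grip it about 65 to 70 mm over the underside. It stands upright and is round, so its yaw does not matter
- tamper_foot (a point): centre of the underside of the tamper's steel foot, on its axis; the foot is a disc 58 mm across, straight-sided for 8 mm, its top then sloping in to the neck 18 mm up
- tamper: the same tamper, 0.4 kg give or take 10 %; origin at the centre of its underside, z along its axis, up
- seat (a point): centre of the seat, the floor of the pocket in the travel dock; z up; 20 mm over the worktop. Round it stands an aluminium ring 10 mm high with a bore of 62 mm (2 mm of play round the foot), and three black towers, 30 to 39 mm high, with orange sprung catches, 120 degrees apart
- catches (a point): point on the seat's axis 14.5 mm over the seat. The catches' undersides lie 0 to 9 mm above it (towers set in height, not known): the seated tamper has 2 to 12 mm of play upward before they hold it; they hold a straight pull of 25 N. Noses reach in to 22 mm from the axis; ramps above open to 33 mm, up to 43 mm over the seat. A foot pressed down spreads them with about 10 N, then they snap over its sloping top
- snap_ring (a joint): height in m, up positive, of the round black carriage (112 mm across) that bears seat, ring and catches. It floats on a rubber buffer: 1 mm for each 12 N, both ways. 0 when empty, about -0.0003 under the tamper's weight, +0.00125 under an upward pull of 15 N on the dock (over and above the tamper's weight); stops at +-0.007
- dock: the fixed dark square plate of the travel dock, 126x126x8 mm; origin at the centre of its underside, right below the seat
- bean_scoop: bystander, to be left alone: white bean scoop, 135x49x29 mm, lying between the two work places; origin at the centre of its underside
- filter_basket: bystander, to be left alone: steel filter basket, 68 mm across, 28 high; origin at the centre of its underside
- group_brush: bystander, to be left alone: black brush, 217x30x31 mm; origin at the centre of its underside
- leveller: bystander, to be left alone: round steel coffee leveller, 60 mm across, 34 high; origin at the centre of its underside
- dosing_cup: bystander, to be left alone: small open steel cup, 59 mm across, 52 high; origin at the centre of its underside
Mind the look-alikes: they are no part of the job. What is shaped like the tamper but purple is not meant.

How it is judged:
On the way, in this order (a step that is already met when the one before it is completed fails the run):
1. the tamper is home in the dock: its foot lies on the seat, under the catches, upright (z of tamper_foot in the frame of seat between -0.003 and 0.014 m and horizontal distance between tamper_foot and seat below 0.0045 m and angle between tamper's own z axis and vertical below 0.08 rad and z of tamper_foot in the frame of seat below 0.003 m and value of joint snap_ring below 0.0005 m), for 0.1 s.
2. the tamper is tugged up by its handle: the dock is pulled up with more than about 10 N (carriage over +0.0008 m) for 0.5 s, the tamper still in it and the fingers not on the dock (z of tamper_foot in the frame of seat between -0.003 and 0.014 m and horizontal distance between tamper_foot and seat below 0.0045 m and angle between tamper's own z axis and vertical below 0.08 rad and value of joint snap_ring above 0.0008 m and contact force between the fingers and dock below 0.5 N and contact force between the fingers and tamper above 1 N), for 0.5 s.
At the end, for the whole second after the job is handed in: the tamper sits in the dock, upright within 0.08 rad, its foot within 3 mm of the seat in height and 4.5 mm sideways, at rest and let go, with the carriage settled at its loaded height (between -0.0007 and +0.0003 m) (z of tamper_foot in the frame of seat between -0.003 and 0.014 m and horizontal distance between tamper_foot and seat below 0.0045 m and angle between tamper's own z axis and vertical below 0.08 rad and z of tamper_foot in the frame of seat below 0.003 m and value of joint snap_ring between -0.0007 and 0.0003 m and linear speed of tamper below 0.02 m/s); the robot touches nothing.
It fails at once if the dock is pulled up with more than about 20 N (carriage over +0.0017 m) (value of joint snap_ring above 0.0017 m).
It fails at once if the dock is pressed down with more than about 30 N, the tamper's weight included (carriage under -0.0025 m) (value of joint snap_ring below -0.0025 m).
It fails at once if a bystander (scoop, basket, brush, leveller or steel cup) is moved by more than 15 mm (distance of any of bean_scoop, filter_basket, group_brush, leveller, dosing_cup from where it was at the start of the episode above 0.015 m).
It also fails if it takes over 59 s, if anything falls off the work surface, if the arm or the gripper's body presses on something with over 40 N, if the wrist force passes 120 N, or if a joint passes its speed limit or range.

## Working session

There is one attempt and no reset: what is moved stays moved. The work goes in short steps, Python scripts to look and compute and a tool call to move; the robot and the scene stay as the last step left them, time stands still between calls to the robot, and variables do not carry over. Pictures are saved under pics/ and viewed, at most 10 in all, crops included, and the job is handed in when it is done.

Besides the shell and the picture viewer there is one more tool, called after "Call:" by a JSON object that holds its "name" and its "arguments". arm_command: Moves the arm, as the interface text tells. Its arguments: {"type":"object","properties":{"steps":{"type":"array","items":{"type":"object","properties":{"claw":{"type":"number"},"tx":{"type":"number"},"ty":{"type":"number"},"tz":{"type":"number"},"turn":{"type":"number"}}}},"newtons":{"type":"number"}},"required":["steps"]}

```bash
mkdir -p pics
cat > h.py <<'E'
from rig import robot
import numpy as np, cv2
def proj(c,p):
    P=robot.camera_params(c);E=np.array(P["extrinsics"]);q=E[:3,:3]@np.array(p)+E[:3,3]
    return np.array([P["cx"]+P["fx"]*q[0]/-q[2],P["cy"]+P["fy"]*-q[1]/-q[2]])
def ray(c,u,v):
    P=robot.camera_params(c);E=np.array(P["extrinsics"]);R=E[:3,:3]
    d=np.array([(u-P["cx"])/P["fx"],-(v-P["cy"])/P["fy"],-1.0])
    return -R.T@E[:3,3],R.T@d
def atz(c,u,v,z):
    o,d=ray(c,u,v);return o+d*(z-o[2])/d[2]
def tri(obs):
    A=np.zeros((3,3));b=np.zeros(3)
    for c,u,v in obs:
        o,d=ray(c,u,v);d/=np.linalg.norm(d);M=np.eye(3)-np.outer(d,d);A+=M;b+=M@o
    return np.linalg.solve(A,b)
E
python3 - <<'E'
from h import *
np.set_printoptions(precision=4,suppress=True)
ims=[]
for c in("top","side"):
    im=robot.snapshot(c);cv2.imwrite(f"pics/{c}0.png",im)
    P=robot.camera_params(c);print(c,P["fx"],{k for k in P},"cam",ray(c,P["cx"],P["cy"]))
    for n,z in(("tamper_mid",.0455),("tamper_foot",0),("seat",.02),("catches",.0345),("dock",0)):
        for r in robot.mark_of(c,n)[:3]:
            v,u=r["centre"];print(n,round(r["score"],2),[round(u),round(v)],atz(c,u,v,z))
    ims.append(cv2.imread(f"pics/{c}0.png"))
for n in("bean_scoop","filter_basket","group_brush","leveller","dosing_cup"):
    for r in robot.mark_of("top",n)[:2]:
        v,u=r["centre"];print(n,round(r["score"],2),[round(u),round(v)],atz("top",u,v,0))
s=robot.read_state();print(s["time_s"],s["eef_pos"],s["ee_rot"],s["finger_gap"],s["ft_force"])
E
```

```text
top 377.95981817781404 {'fx', 'cy', 'cx', 'fy', 'extrinsics'} cam (array([0.4886, 0.0173, 0.9231]), array([ 0.0909,  0.0317, -0.9954]))
tamper_mid 0.92 [200, 203] [0.5422 0.1609 0.0455]
tamper_mid 0.74 [184, 244] [0.4478 0.199  0.0455]
tamper_foot 0.95 [187, 244] [0.4465 0.203  0.    ]
tamper_foot 0.58 [205, 204] [0.5415 0.158  0.    ]
seat 0.78 [349, 242] [ 0.4429 -0.1838  0.02  ]
catches 0.96 [346, 242] [ 0.4426 -0.1734  0.0345]
dock 0.94 [342, 241] [ 0.4448 -0.1731  0.    ]
side 390.84477217508163 {'fx', 'cy', 'cx', 'fy', 'extrinsics'} cam (array([0.5203, 0.8879, 0.4124]), array([ 0.037 , -0.9266, -0.3743]))
tamper_mid 0.91 [305, 243] [0.4508 0.2019 0.0455]
tamper_mid 0.72 [261, 234] [0.5384 0.1621 0.0455]
tamper_mid 0.16 [193, 243] [0.6735 0.2044 0.0455]
tamper_foot 0.88 [260, 254] [0.5413 0.1649 0.    ]
tamper_foot 0.68 [305, 265] [0.4511 0.2102 0.    ]
seat 0.7 [294, 189] [ 0.451  -0.1738  0.02  ]
catches 0.81 [295, 184] [ 0.4491 -0.1743  0.0345]
dock 0.8 [298, 193] [ 0.4373 -0.194   0.    ]
bean_scoop 0.59 [260, 235] [0.4642 0.0242 0.    ]
group_brush 0.67 [212, 144] [0.6905 0.1385 0.    ]
leveller 0.7 [251, 172] [0.6186 0.0411 0.    ]
dosing_cup 0.57 [278, 162] [ 0.6419 -0.0243  0.    ]
0.85 [0.2058 0.483  0.2075] [0.6285 3.0781 0.0001] 0.08813883168287011 [-0.203   0.0657  0.2312]
```

View pics/top0.png

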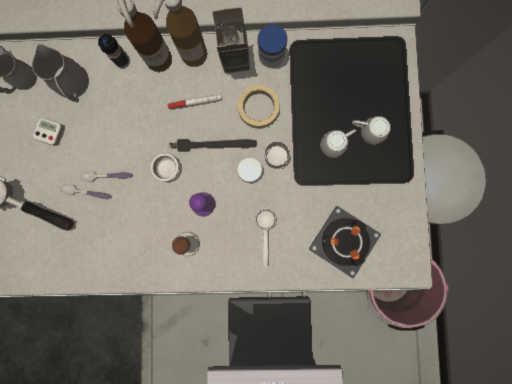

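View pics/side0.png

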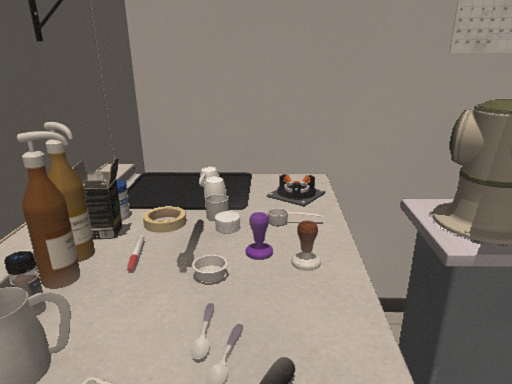

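The brown tamper is at top (184,244) and side (305,245), with a purple one at top (200,204) and side (260,235). The brown handle on a steel foot fits the description and the purple one is the look-alike. I'll check this in an enlarged crop.

Run:
```python
from h import *
np.set_printoptions(precision=4,suppress=True)
t=cv2.imread("pics/top0.png");s=cv2.imread("pics/side0.png")
a=cv2.resize(t[190:270,165:225],None,fx=5,fy=5,interpolation=cv2.INTER_CUBIC)[:400]
b=cv2.resize(t[200:280,305:385],None,fx=5,fy=5,interpolation=cv2.INTER_CUBIC)
c=cv2.resize(s[165:205,260:330],None,fx=5,fy=5,interpolation=cv2.INTER_CUBIC)
d=cv2.resize(s[205:275,240:330],None,fx=3.8,fy=3.8,interpolation=cv2.INTER_CUBIC)
W=np.zeros((600,800,3),np.uint8)
W[:400,:300]=a;W[:400,300:700]=b;W[400:600,0:350]=c;d=d[:200] if 0 else cv2.resize(d,(257,200));W[400:600,360:617]=d
cv2.imwrite("pics/crop0.png",W)
T=[tri([("top",184,244),("side",305,243)])]
print("tamper tri",T)
for n in("seat","catches","dock"):
    o=[]
    for c in("top","side"):
        r=robot.mark_of(c,n)
        if r: v,u=r[0]["centre"];o.append((c,u,v))
    print(n,o,tri(o) if len(o)>1 else "")
for c in("top","side"):
    for n in("tamper","snap_ring","dock"):
        for r in robot.masks_of(c,n)[:2]:
            m=r["region"];ys,xs=np.nonzero(m);print(c,n,round(r["score"],2),r["extent"],xs.mean(),ys.mean())
for x,y in((.449,.201),):
    for z in(0,.0455,.091):print(z,proj("top",(x,y,z)),proj("side",(x,y,z)))
```

```text
tamper tri [array([0.4496, 0.2002, 0.0449])]
seat [('top', 348.6, 242.0), ('side', 294.3, 189.1)] [ 0.4465 -0.1849  0.016 ]
catches [('top', 345.5, 242.5), ('side', 295.1, 184.3)] [ 0.4459 -0.1735  0.0349]
dock [('top', 342.2, 240.9), ('side', 298.4, 193.1)] [ 0.4421 -0.1712  0.0087]
top tamper 0.94 [175.4, 229.9, 196.8, 256.7] 186.18738049713193 244.33843212237093
top tamper 0.73 [187.0, 190.6, 215.1, 214.5] 202.19294605809128 203.65145228215766
top snap_ring 0.69 [320.3, 218.3, 369.0, 266.3] 345.65430016863405 241.43507588532884
top dock 0.82 [308.8, 209.5, 382.6, 278.3] 344.8134677709759 241.83723442563917
top dock 0.69 [168.6, 138.8, 256.4, 154.0] 211.5712187958884 144.14684287812042
side tamper 0.67 [290.3, 222.4, 317.3, 268.1] 306.02360515021456 246.92918454935622
side tamper 0.66 [245.4, 209.9, 272.2, 260.1] 258.85171568627453 237.2843137254902
side snap_ring 0.89 [278.3, 179.0, 316.9, 199.5] 296.2992700729927 186.68321167883212
side dock 0.89 [270.8, 173.2, 326.5, 205.1] 296.4406943105111 190.14079074252652
0 [187.5252 242.657 ] [305.2916 262.9081]
0.0455 [183.6488 243.5947] [306.1728 242.899 ]
0.091 [179.3495 244.6347] [307.0939 221.9861]
```

View pics/crop0.png

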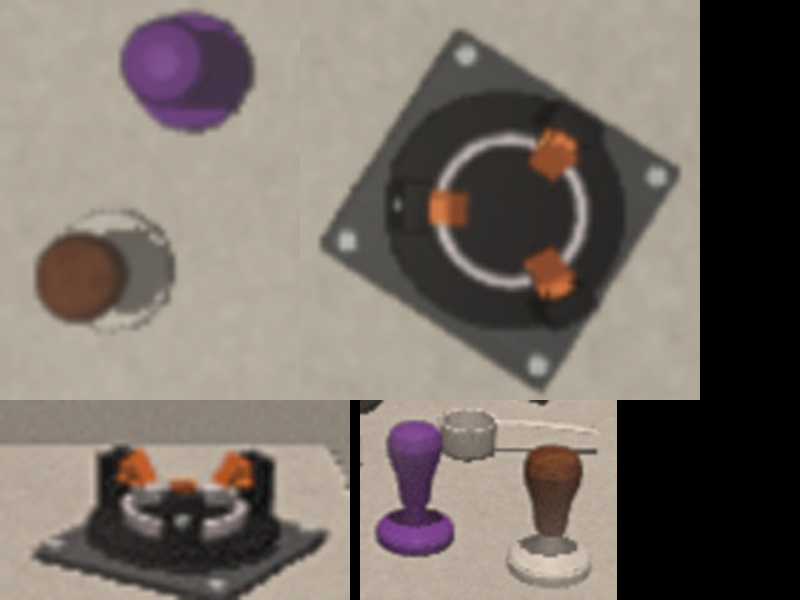

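The crop confirms it: the brown handle stands on a light steel foot, while the other is purple all over. The dock's ring is centred near top (347.2,241.6).

```bash
cat >> h.py <<'E'
from scipy.spatial.transform import Rotation as Ro
def tool(tgt):
    s=robot.read_state();R=Ro.from_rotvec(s["ee_rot"]).as_matrix()
    print("t",s["time_s"],"eef",np.round(s["eef_pos"],4),"shift",np.round(R.T@(np.array(tgt)-s["eef_pos"]),4),"ft",np.round(s["ft_force"],2),"gap",round(s["finger_gap"],4),"ff",s["finger_force"])
E
python3 - <<'E'
from h import *
np.set_printoptions(precision=4,suppress=True)
print("ring",atz("top",347.2,241.6,.03),"carr",atz("top",345.9,241.6,.018),"plate",atz("top",344.8,241.4,.008),"foot",atz("top",187.2,243.6,.008))
print(atz("top",346.4+.8,241.6,.03))
print("handle top", atz("top",165+81/5-.4,190+277/5-.4,.087))
# side views
print("side foot", atz("side",(290.3+317.3)/2,258,.008))
R=Ro.from_rotvec(robot.read_state()["ee_rot"]).as_matrix();print(R)
tool((.449,.201,.15))
E
```

```text
ring [ 0.4444 -0.1784  0.03  ] carr [ 0.4439 -0.178   0.018 ] plate [ 0.4439 -0.1776  0.008 ] foot [0.4471 0.2002 0.008 ]
[ 0.4444 -0.1784  0.03  ]
handle top [0.4479 0.1987 0.087 ]
side foot [0.4519 0.1953 0.008 ]
[[-0.92    0.392  -0.    ]
 [ 0.392   0.92   -0.0001]
 [-0.     -0.0001 -1.    ]]
t 1.45 eef [0.2058 0.483  0.2075] shift [-0.3343 -0.1641  0.0575] ft [-0.74  0.42 -0.05] gap 0.0883 ff 0.0
```

Call:
{"name": "arm_command", "arguments": {"steps": [{"tx": -0.042, "ty": -0.021, "tz": 0.0, "claw": 100}, {"tx": -0.084, "ty": -0.042, "tz": 0.0}, {"tx": -0.126, "ty": -0.063, "tz": 0.01}, {"tx": -0.168, "ty": -0.084, "tz": 0.02}, {"tx": -0.21, "ty": -0.105, "tz": 0.03}, {"tx": -0.252, "ty": -0.126, "tz": 0.04}, {"tx": -0.294, "ty": -0.145, "tz": 0.05}, {"tx": -0.334, "ty": -0.165, "tz": 0.0575}, {"tx": -0.334, "ty": -0.165, "tz": 0.0575}, {"tx": -0.334, "ty": -0.165, "tz": 0.0575}, {"tx": -0.334, "ty": -0.165, "tz": 0.0575}]}}

```text
validation failed for argument at $.st...
```

Run:
```python
from h import *
tool((.4485,.200,.0485))
a=robot.snapshot("side");b=robot.snapshot("top")
W=np.hstack([cv2.resize(x,None,fx=3,fy=3) for x in (a[150:290,230:360],b[180:320,130:260])])
cv2.imwrite("pics/p1.png",W)
print(proj("side",robot.read_state()["eef_pos"]))
```

```text
t 1.45 eef [0.2058 0.483  0.2075] shift [-0.3342 -0.1652  0.159 ] ft [-0.74  0.42 -0.05] gap 0.0883 ff 0.0
[549.48810529 236.08700481]
```

View pics/p1.png

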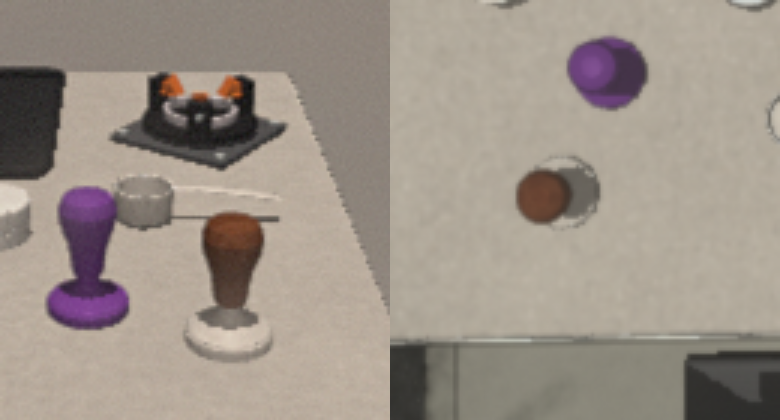

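The call was refused and the picture shows nothing has moved, with the tampers as before. I'll resend it with complete rows.

Call:
{"name": "arm_command", "arguments": {"steps": [{"tx": -0.042, "ty": -0.021, "tz": 0.0, "turn": 0, "claw": 100}, {"tx": -0.126, "ty": -0.063, "tz": 0.01, "turn": 0, "claw": 100}, {"tx": -0.21, "ty": -0.105, "tz": 0.03, "turn": 0, "claw": 100}, {"tx": -0.334, "ty": -0.165, "tz": 0.0575, "turn": 0, "claw": 100}, {"tx": -0.334, "ty": -0.165, "tz": 0.0575, "turn": 0, "claw": 100}, {"tx": -0.334, "ty": -0.165, "tz": 0.0575, "turn": 0, "claw": 100}, {"tx": -0.334, "ty": -0.165, "tz": 0.0575, "turn": 0, "claw": 100}, {"tx": -0.334, "ty": -0.165, "tz": 0.0575, "turn": 0, "claw": 100}, {"tx": -0.334, "ty": -0.165, "tz": 0.0575, "turn": 0, "claw": 100}, {"tx": -0.334, "ty": -0.165, "tz": 0.0575, "turn": 0, "claw": 100}, {"tx": -0.334, "ty": -0.165, "tz": 0.0575, "turn": 0, "claw": 100}, {"tx": -0.334, "ty": -0.165, "tz": 0.0575, "turn": 0, "claw": 100}], "newtons": 20}}

```text
time_s: 2.75
eef_pos: [0.4479, 0.2012, 0.1503]
ee_rot: [0.626, 3.078, 0.0]
ft_force: [-0.7, 0.2, -0.5]
finger_gap: 0.088
finger_force: 0.0
```

Run:
```python
from h import *
a=robot.snapshot("side");b=robot.snapshot("top")
W=np.hstack([cv2.resize(x,None,fx=3,fy=3) for x in (a[150:290,230:360],b[180:320,130:260])])
cv2.imwrite("pics/p2.png",W)
print(proj("side",robot.read_state()["eef_pos"]),proj("top",robot.read_state()["eef_pos"]))
tool((.4485,.200,.0485))
```

```text
[308.88790884 193.2743691 ] [172.98839272 246.66101281]
t 2.85 eef [0.448  0.201  0.1503] shift [-0.0008 -0.0008  0.1018] ft [-0.34  0.69 -0.27] gap 0.0881 ff 0.0
```

View pics/p2.png

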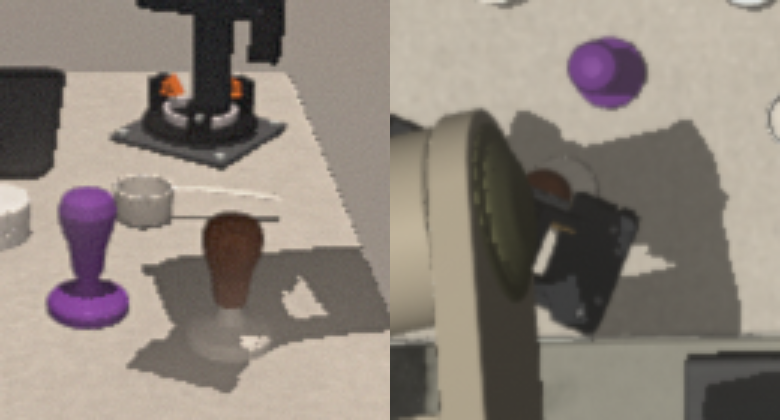

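The view shows the open fingers over the tamper's handle. Their tips sit higher than the shut TCP, so they swing down as they close. I'll descend to TCP z = 0.045 and close.

Call:
{"name": "arm_command", "arguments": {"steps": [{"tx": -0.001, "ty": -0.001, "tz": 0.03, "turn": 0, "claw": 100}, {"tx": -0.001, "ty": -0.001, "tz": 0.06, "turn": 0, "claw": 100}, {"tx": -0.001, "ty": -0.001, "tz": 0.085, "turn": 0, "claw": 100}, {"tx": -0.001, "ty": -0.001, "tz": 0.105, "turn": 0, "claw": 100}, {"tx": -0.001, "ty": -0.001, "tz": 0.105, "turn": 0, "claw": 100}, {"tx": -0.001, "ty": -0.001, "tz": 0.105, "turn": 0, "claw": 40}, {"tx": -0.001, "ty": -0.001, "tz": 0.105, "turn": 0, "claw": 20}, {"tx": -0.001, "ty": -0.001, "tz": 0.105, "turn": 0, "claw": 10}, {"tx": -0.001, "ty": -0.001, "tz": 0.105, "turn": 0, "claw": 10}, {"tx": -0.001, "ty": -0.001, "tz": 0.105, "turn": 0, "claw": 10}, {"tx": -0.001, "ty": -0.001, "tz": 0.105, "turn": 0, "claw": 10}, {"tx": -0.001, "ty": -0.001, "tz": 0.105, "turn": 0, "claw": 10}, {"tx": -0.001, "ty": -0.001, "tz": 0.105, "turn": 0, "claw": 10}, {"tx": -0.001, "ty": -0.001, "tz": 0.105, "turn": 0, "claw": 10}, {"tx": -0.001, "ty": -0.001, "tz": 0.105, "turn": 0, "claw": 10}], "newtons": 45}}

```text
time_s: 4.35
eef_pos: [0.4492, 0.1991, 0.0453]
ee_rot: [0.628, 3.077, 0.001]
ft_force: [1.2, 2.9, 1.7]
finger_gap: 0.0378
finger_force: 45.0
```

Run:
```python
from h import *
tool((.4485,.200,.0485))
a=robot.snapshot("side");b=robot.snapshot("top")
W=np.hstack([cv2.resize(x,None,fx=3,fy=3) for x in (a[150:290,230:360],b[180:320,130:260])])
cv2.imwrite("pics/p3.png",W)
print(proj("side",robot.read_state()["eef_pos"]),proj("top",robot.read_state()["eef_pos"]))
```

```text
t 4.35 eef [0.4492 0.1991 0.0453] shift [ 0.001   0.0005 -0.0032] ft [1.22 2.86 1.72] gap 0.0378 ff 45.00099898839835
[305.97478141 242.55565305] [184.47435116 243.47350264]
```

View pics/p3.png

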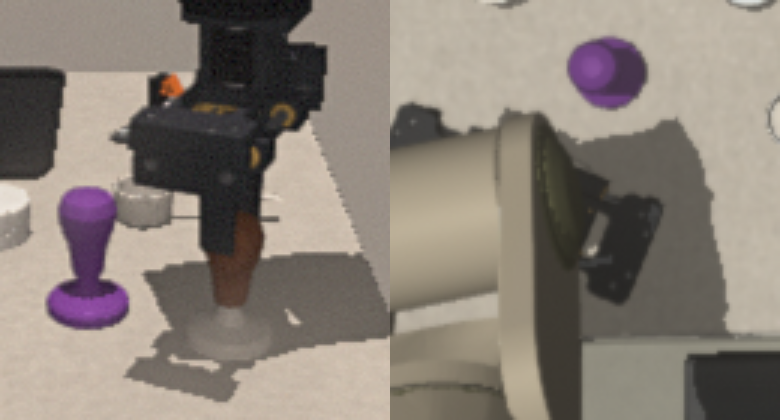

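The side view shows the pads round the upper handle and the tamper still upright. I'll lift it.

Call:
{"name": "arm_command", "arguments": {"steps": [{"tx": 0, "ty": 0, "tz": -0.01, "turn": 0, "claw": 10}, {"tx": 0, "ty": 0, "tz": -0.03, "turn": 0, "claw": 10}, {"tx": 0, "ty": 0, "tz": -0.06, "turn": 0, "claw": 10}, {"tx": 0, "ty": 0, "tz": -0.08, "turn": 0, "claw": 10}, {"tx": 0, "ty": 0, "tz": -0.085, "turn": 0, "claw": 10}, {"tx": 0, "ty": 0, "tz": -0.085, "turn": 0, "claw": 10}, {"tx": 0, "ty": 0, "tz": -0.085, "turn": 0, "claw": 10}, {"tx": 0, "ty": 0, "tz": -0.085, "turn": 0, "claw": 10}], "newtons": 45}}

```text
time_s: 5.25
eef_pos: [0.4482, 0.1987, 0.1288]
ee_rot: [-0.628, -3.076, 0.002]
ft_force: [-0.1, -0.3, -4.2]
finger_gap: 0.0375
finger_force: 45.0
```

Run:
```python
from h import *
tool((.4445,-.178,.125))
a=robot.snapshot("side");b=robot.snapshot("top")
for n in("tamper_foot","tamper_mid"):
    for c in("side","top"):
        for r in robot.mark_of(c,n)[:2]:
            v,u=r["centre"];e=robot.read_state()["eef_pos"][2];print(c,n,round(r["score"],2),r["centre"],atz(c,u,v,e-.0453+(.0455 if "mid" in n else 0)))
for i in range(4):
    robot.snapshot("side");print(robot.read_state()["ft_force"],robot.read_state()["moment"])
```

```text
t 5.25 eef [0.4482 0.1987 0.1288] shift [-0.1443 -0.348   0.004 ] ft [-0.11 -0.33 -4.15] gap 0.0375 ff 44.9987329042051
side tamper_foot 0.82 [253.0, 259.8] [0.53740156 0.31062769 0.08408766]
side tamper_foot 0.68 [222.9, 307.6] [0.44683628 0.19043238 0.08408766]
top tamper_foot 0.98 [205.7, 199.9] [0.53378685 0.1557185  0.08424735]
top tamper_foot 0.36 [245.9, 178.2] [0.4459573  0.20507295 0.08424735]
side tamper_mid 0.92 [203.3, 306.4] [0.45183935 0.20081632 0.12989626]
side tamper_mid 0.83 [235.7, 259.5] [0.53694578 0.33640343 0.12989626]
top tamper_mid 0.95 [203.3, 201.4] [0.53631085 0.14492805 0.12999434]
top tamper_mid 0.38 [248.1, 179.6] [0.44365744 0.19191473 0.12999434]
[-0.14171209 -0.68817752 -3.9308465 ] [-0.01889973 -0.04760024 -0.00545968]
[ 0.07015909  0.33590899 -4.00564225] [ 0.03428348 -0.04133326  0.01492412]
[-0.56930186 -0.52257942 -4.28162928] [-0.05179966  0.01227144  0.0305572 ]
[ 0.56381643  0.91736828 -4.93690745] [ 0.01763686 -0.02354648  0.02407724]
```

Call:
{"name": "arm_command", "arguments": {"steps": [{"tx": -0.008, "ty": -0.019, "tz": 0, "turn": 0, "claw": 10}, {"tx": -0.02, "ty": -0.048, "tz": 0, "turn": 0, "claw": 10}, {"tx": -0.036, "ty": -0.087, "tz": 0, "turn": 0, "claw": 10}, {"tx": -0.052, "ty": -0.126, "tz": 0, "turn": 0, "claw": 10}, {"tx": -0.068, "ty": -0.165, "tz": 0, "turn": 0, "claw": 10}, {"tx": -0.084, "ty": -0.204, "tz": 0, "turn": 0, "claw": 10}, {"tx": -0.1, "ty": -0.243, "tz": 0, "turn": 0, "claw": 10}, {"tx": -0.116, "ty": -0.28, "tz": 0, "turn": 0, "claw": 10}, {"tx": -0.13, "ty": -0.313, "tz": 0, "turn": 0, "claw": 10}, {"tx": -0.139, "ty": -0.336, "tz": 0, "turn": 0, "claw": 10}, {"tx": -0.144, "ty": -0.348, "tz": 0, "turn": 0, "claw": 10}, {"tx": -0.144, "ty": -0.348, "tz": 0, "turn": 0, "claw": 10}, {"tx": -0.144, "ty": -0.348, "tz": 0, "turn": 0, "claw": 10}, {"tx": -0.144, "ty": -0.348, "tz": 0, "turn": 0, "claw": 10}, {"tx": -0.144, "ty": -0.348, "tz": 0, "turn": 0, "claw": 10}, {"tx": -0.144, "ty": -0.348, "tz": 0, "turn": 0, "claw": 10}], "newtons": 45}}

```text
time_s: 7.35
eef_pos: [0.4451, -0.177, 0.1301]
ee_rot: [0.627, 3.078, 0.0]
ft_force: [0.9, 0.0, -3.5]
finger_gap: 0.0373
finger_force: 45.0
```

Run:
```python
from h import *
np.set_printoptions(precision=4,suppress=True)
tool((.4445,-.178,.125))
a=robot.snapshot("side");b=robot.snapshot("top")
W=np.hstack([cv2.resize(x,None,fx=4,fy=4,interpolation=cv2.INTER_CUBIC) for x in (a[90:210,245:345],b[180:300,300:400])])
cv2.imwrite("pics/p4.png",W)
e=robot.read_state()["eef_pos"]
for n in("tamper_foot","tamper_mid"):
    for c in("side","top"):
        for r in robot.mark_of(c,n)[:3]:
            v,u=r["centre"];print(c,n,round(r["score"],2),r["centre"],atz(c,u,v,e[2]-.0453+(.0455 if "mid" in n else 0)))
for z in (.084,.092,.0):print(proj("side",(e[0],e[1],z)))
print("seat side",proj("side",(.4445,-.178,.03)),proj("side",(.4445,-.178,.02)))
```

```text
t 7.35 eef [ 0.4451 -0.177   0.1301] shift [ 0.0002 -0.0011  0.0051] ft [ 0.92  0.01 -3.53] gap 0.0373 ff 44.99897580302786
side tamper_foot 0.74 [253.8, 258.3] [0.5398 0.3146 0.0848]
side tamper_foot 0.6 [168.3, 299.0] [ 0.44   -0.167   0.0848]
side tamper_foot 0.51 [191.2, 295.2] [0.4611 0.0158 0.0848]
top tamper_foot 0.95 [205.6, 203.3] [0.5338 0.148  0.0848]
top tamper_foot 0.54 [246.4, 352.6] [ 0.4365 -0.1776  0.0848]
side tamper_mid 0.8 [230.9, 261.1] [0.5348 0.3201 0.1303]
side tamper_mid 0.78 [154.7, 296.9] [ 0.4486 -0.1443  0.1303]
top tamper_mid 0.62 [203.4, 197.2] [0.5363 0.1538 0.1303]
top tamper_mid 0.36 [243.3, 358.1] [ 0.4454 -0.1786  0.1303]
top tamper_mid 0.22 [156.9, 277.2] [ 0.6306 -0.0177  0.1303]
[296.9636 167.4763]
[297.0492 164.7604]
[296.0916 195.1314]
seat side [296.5773 185.3481] [296.4742 188.6012]
```

View pics/p4.png

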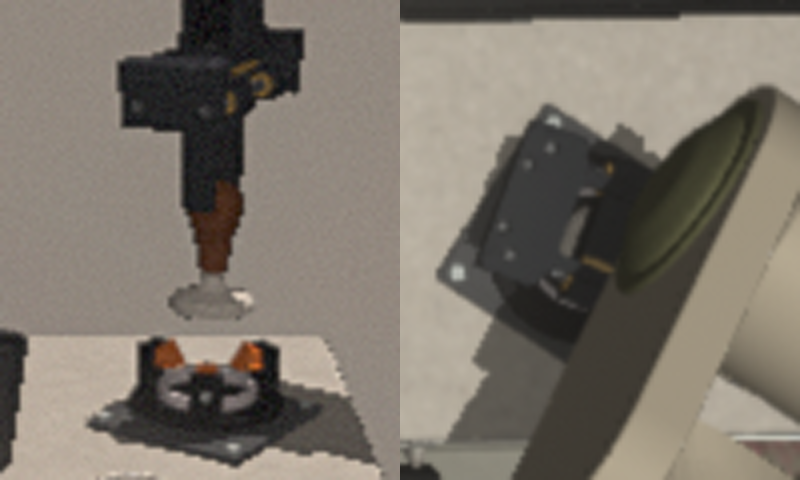

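The foot is over the ring in the side view: foot centre u≈297.5 against ring 296.5, with about 297.0 expected. I'll make a correction of about 1 mm and come down to just above the ramps.

Call:
{"name": "arm_command", "arguments": {"steps": [{"tx": -0.0013, "ty": -0.0011, "tz": 0.004, "turn": 0, "claw": 10}, {"tx": -0.0013, "ty": -0.0011, "tz": 0.012, "turn": 0, "claw": 10}, {"tx": -0.0013, "ty": -0.0011, "tz": 0.018, "turn": 0, "claw": 10}, {"tx": -0.0013, "ty": -0.0011, "tz": 0.018, "turn": 0, "claw": 10}, {"tx": -0.0013, "ty": -0.0011, "tz": 0.018, "turn": 0, "claw": 10}, {"tx": -0.0013, "ty": -0.0011, "tz": 0.018, "turn": 0, "claw": 10}], "newtons": 45}}

```text
time_s: 8.25
eef_pos: [0.4459, -0.1792, 0.1122]
ee_rot: [0.628, 3.078, -0.0]
ft_force: [-0.3, -0.6, -4.7]
finger_gap: 0.0377
finger_force: 45.0
```

Run:
```python
from h import *
a=robot.snapshot("side")
W=np.hstack([cv2.resize(x,None,fx=6,fy=6,interpolation=cv2.INTER_CUBIC) for x in (a[130:210,255:335],)])
cv2.imwrite("pics/p5.png",W)
tool((.4458,-.1785,.064))
e=robot.read_state()["eef_pos"];print([(proj("side",(e[0],e[1],z))-[255,130]+.5)*6 for z in(.067,.03)])
```

```text
t 8.3 eef [ 0.4459 -0.1792  0.1122] shift [0.0004 0.0007 0.0482] ft [-0.23  0.51 -3.58] gap 0.0377 ff 44.99866216967348
[array([251.68018585, 260.91190582]), array([249.39462627, 334.20161624])]
```

View pics/p5.png

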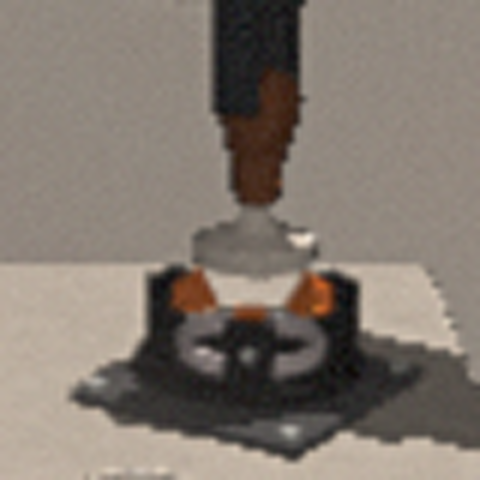

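Foot and ring agree to about half a millimetre (foot centre at crop 255, ring 251.5, 2.3 expected). I'll lower it gently.

Call:
{"name": "arm_command", "arguments": {"steps": [{"tx": 0, "ty": 0, "tz": 0.003, "turn": 0, "claw": 10}, {"tx": 0, "ty": 0, "tz": 0.006, "turn": 0, "claw": 10}, {"tx": 0, "ty": 0, "tz": 0.009, "turn": 0, "claw": 10}, {"tx": 0, "ty": 0, "tz": 0.012, "turn": 0, "claw": 10}, {"tx": 0, "ty": 0, "tz": 0.014, "turn": 0, "claw": 10}, {"tx": 0, "ty": 0, "tz": 0.016, "turn": 0, "claw": 10}, {"tx": 0, "ty": 0, "tz": 0.018, "turn": 0, "claw": 10}, {"tx": 0, "ty": 0, "tz": 0.018, "turn": 0, "claw": 10}], "newtons": 45}}

```text
time_s: 9.1
eef_pos: [0.4457, -0.1791, 0.0938]
ee_rot: [-0.628, -3.078, -0.0]
ft_force: [0.0, -0.3, -4.2]
finger_gap: 0.0376
finger_force: 45.0
```

Call:
{"name": "arm_command", "arguments": {"steps": [{"tx": 0, "ty": 0, "tz": 0.0015, "turn": 0, "claw": 10}, {"tx": 0, "ty": 0, "tz": 0.003, "turn": 0, "claw": 10}, {"tx": 0, "ty": 0, "tz": 0.0045, "turn": 0, "claw": 10}, {"tx": 0, "ty": 0, "tz": 0.006, "turn": 0, "claw": 10}, {"tx": 0, "ty": 0, "tz": 0.007, "turn": 0, "claw": 10}, {"tx": 0, "ty": 0, "tz": 0.008, "turn": 0, "claw": 10}, {"tx": 0, "ty": 0, "tz": 0.009, "turn": 0, "claw": 10}, {"tx": 0, "ty": 0, "tz": 0.009, "turn": 0, "claw": 10}], "newtons": 45}}

```text
time_s: 9.9
eef_pos: [0.4466, -0.1798, 0.0861]
ee_rot: [0.628, 3.075, -0.002]
ft_force: [0.0, -0.5, 6.7]
finger_gap: 0.0371
finger_force: 45.0
```

Call:
{"name": "arm_command", "arguments": {"steps": [{"tx": 0, "ty": 0, "tz": 0.001, "turn": 0, "claw": 10}, {"tx": 0, "ty": 0, "tz": 0.002, "turn": 0, "claw": 10}, {"tx": 0, "ty": 0, "tz": 0.003, "turn": 0, "claw": 10}, {"tx": 0, "ty": 0, "tz": 0.004, "turn": 0, "claw": 10}, {"tx": 0, "ty": 0, "tz": 0.004, "turn": 0, "claw": 10}], "newtons": 45}}

```text
time_s: 10.4
eef_pos: [0.4467, -0.1798, 0.0822]
ee_rot: [0.628, 3.075, -0.002]
ft_force: [0.6, -0.5, 7.3]
finger_gap: 0.0371
finger_force: 45.0
```

Call:
{"name": "arm_command", "arguments": {"steps": [{"tx": 0, "ty": 0, "tz": 0.001, "turn": 0, "claw": 10}, {"tx": 0, "ty": 0, "tz": 0.002, "turn": 0, "claw": 10}, {"tx": 0, "ty": 0, "tz": 0.003, "turn": 0, "claw": 10}, {"tx": 0, "ty": 0, "tz": 0.004, "turn": 0, "claw": 10}, {"tx": 0, "ty": 0, "tz": 0.005, "turn": 0, "claw": 10}, {"tx": 0, "ty": 0, "tz": 0.006, "turn": 0, "claw": 10}, {"tx": 0, "ty": 0, "tz": 0.006, "turn": 0, "claw": 10}], "newtons": 45}}

```text
time_s: 11.1
eef_pos: [0.4456, -0.179, 0.0745]
ee_rot: [-0.628, -3.078, -0.001]
ft_force: [2.3, -1.1, -8.5]
finger_gap: 0.0375
finger_force: 45.0
```

Call:
{"name": "arm_command", "arguments": {"steps": [{"tx": 0, "ty": 0, "tz": 0.001, "turn": 0, "claw": 10}, {"tx": 0, "ty": 0, "tz": 0.002, "turn": 0, "claw": 10}, {"tx": 0, "ty": 0, "tz": 0.003, "turn": 0, "claw": 10}, {"tx": 0, "ty": 0, "tz": 0.004, "turn": 0, "claw": 10}, {"tx": 0, "ty": 0, "tz": 0.005, "turn": 0, "claw": 10}, {"tx": 0, "ty": 0, "tz": 0.006, "turn": 0, "claw": 10}, {"tx": 0, "ty": 0, "tz": 0.007, "turn": 0, "claw": 10}, {"tx": 0, "ty": 0, "tz": 0.008, "turn": 0, "claw": 10}, {"tx": 0, "ty": 0, "tz": 0.009, "turn": 0, "claw": 10}, {"tx": 0, "ty": 0, "tz": 0.009, "turn": 0, "claw": 10}], "newtons": 45}}

```text
time_s: 12.1
eef_pos: [0.4457, -0.1791, 0.0659]
ee_rot: [-0.628, -3.078, -0.0]
ft_force: [-0.5, -0.5, -4.8]
finger_gap: 0.0375
finger_force: 45.0
```

Nearly there, with no contact at 0.6 mm above the expected seat. I'll press home.

Call:
{"name": "arm_command", "arguments": {"steps": [{"tx": 0, "ty": 0, "tz": 0.0005, "turn": 0, "claw": 10}, {"tx": 0, "ty": 0, "tz": 0.001, "turn": 0, "claw": 10}, {"tx": 0, "ty": 0, "tz": 0.0015, "turn": 0, "claw": 10}, {"tx": 0, "ty": 0, "tz": 0.002, "turn": 0, "claw": 10}, {"tx": 0, "ty": 0, "tz": 0.002, "turn": 0, "claw": 10}, {"tx": 0, "ty": 0, "tz": 0.002, "turn": 0, "claw": 10}], "newtons": 45}}

```text
time_s: 12.7
eef_pos: [0.4461, -0.1792, 0.0644]
ee_rot: [0.628, 3.077, -0.0]
ft_force: [0.6, 2.2, 4.5]
finger_gap: 0.0373
finger_force: 45.0
```

Call:
{"name": "arm_command", "arguments": {"steps": [{"tx": 0, "ty": 0, "tz": 0.0005, "turn": 0, "claw": 10}, {"tx": 0, "ty": 0, "tz": 0.001, "turn": 0, "claw": 10}, {"tx": 0, "ty": 0, "tz": 0.001, "turn": 0, "claw": 10}, {"tx": 0, "ty": 0, "tz": 0.001, "turn": 0, "claw": 10}], "newtons": 45}}

```text
time_s: 13.1
eef_pos: [0.4463, -0.1793, 0.0639]
ee_rot: [0.628, 3.077, -0.001]
ft_force: [0.1, 2.7, 10.4]
finger_gap: 0.0372
finger_force: 45.0
```

It is home: about 14 N load at the expected height. Now I'll raise it slowly to take up the play.

Call:
{"name": "arm_command", "arguments": {"steps": [{"tx": 0, "ty": 0, "tz": -0.001, "turn": 0, "claw": 10}, {"tx": 0, "ty": 0, "tz": -0.002, "turn": 0, "claw": 10}, {"tx": 0, "ty": 0, "tz": -0.003, "turn": 0, "claw": 10}, {"tx": 0, "ty": 0, "tz": -0.004, "turn": 0, "claw": 10}, {"tx": 0, "ty": 0, "tz": -0.0045, "turn": 0, "claw": 10}, {"tx": 0, "ty": 0, "tz": -0.005, "turn": 0, "claw": 10}, {"tx": 0, "ty": 0, "tz": -0.0055, "turn": 0, "claw": 10}, {"tx": 0, "ty": 0, "tz": -0.0055, "turn": 0, "claw": 10}], "newtons": 45}}

```text
time_s: 13.9
eef_pos: [0.4458, -0.1792, 0.0685]
ee_rot: [-0.628, -3.078, 0.0]
ft_force: [-0.3, -0.3, -4.7]
finger_gap: 0.0373
finger_force: 45.0
```

Call:
{"name": "arm_command", "arguments": {"steps": [{"tx": 0, "ty": 0, "tz": -0.0005, "turn": 0, "claw": 10}, {"tx": 0, "ty": 0, "tz": -0.001, "turn": 0, "claw": 10}, {"tx": 0, "ty": 0, "tz": -0.0015, "turn": 0, "claw": 10}, {"tx": 0, "ty": 0, "tz": -0.002, "turn": 0, "claw": 10}, {"tx": 0, "ty": 0, "tz": -0.0025, "turn": 0, "claw": 10}, {"tx": 0, "ty": 0, "tz": -0.003, "turn": 0, "claw": 10}, {"tx": 0, "ty": 0, "tz": -0.003, "turn": 0, "claw": 10}], "newtons": 45}}

```text
time_s: 14.6
eef_pos: [0.4452, -0.1788, 0.0709]
ee_rot: [-0.628, -3.077, -0.001]
ft_force: [-1.3, 0.1, -12.8]
finger_gap: 0.0379
finger_force: 45.0
```

Contact, with about 8.5 N over the weight. I'll increase in small steps.

Call:
{"name": "arm_command", "arguments": {"steps": [{"tx": 0, "ty": 0, "tz": -0.0003, "turn": 0, "claw": 10}, {"tx": 0, "ty": 0, "tz": -0.0006, "turn": 0, "claw": 10}, {"tx": 0, "ty": 0, "tz": -0.0006, "turn": 0, "claw": 10}], "newtons": 45}}

```text
time_s: 14.9
eef_pos: [0.4452, -0.1788, 0.0715]
ee_rot: [-0.628, -3.077, -0.001]
ft_force: [-1.4, 1.1, -18.0]
finger_gap: 0.0376
finger_force: 45.0
```

Run:
```python
from h import *
f=[]
for i in range(4):
    robot.snapshot("side");s=robot.read_state();f.append([*s["ft_force"],s["eef_pos"][2]*1e3])
print(np.round(np.mean(f,0),2),np.round(np.std(f,0),2),s["time_s"])
```

```text
[ -1.1    1.1  -19.7   71.65] [0.62 0.26 0.35 0.05] 15.1
```

About 15.5 N over the weight. I'll hold it for about a second.

Call:
{"name": "arm_command", "arguments": {"steps": [{"tx": 0, "ty": 0, "tz": 0, "turn": 0, "claw": 10}, {"tx": 0, "ty": 0, "tz": 0, "turn": 0, "claw": 10}, {"tx": 0, "ty": 0, "tz": 0, "turn": 0, "claw": 10}, {"tx": 0, "ty": 0, "tz": 0, "turn": 0, "claw": 10}, {"tx": 0, "ty": 0, "tz": 0, "turn": 0, "claw": 10}, {"tx": 0, "ty": 0, "tz": 0, "turn": 0, "claw": 10}, {"tx": 0, "ty": 0, "tz": 0, "turn": 0, "claw": 10}, {"tx": 0, "ty": 0, "tz": 0, "turn": 0, "claw": 10}, {"tx": 0, "ty": 0, "tz": 0, "turn": 0, "claw": 10}, {"tx": 0, "ty": 0, "tz": 0, "turn": 0, "claw": 10}], "newtons": 45}}

```text
time_s: 16.1
eef_pos: [0.4457, -0.1791, 0.0721]
ee_rot: [-0.628, -3.078, -0.0]
ft_force: [-2.1, 1.6, -22.5]
finger_gap: 0.0373
finger_force: 45.0
```

It held 1.2 s at 14 to 18 N, with the pull creeping upward. I'll lower it onto the seat now.

Call:
{"name": "arm_command", "arguments": {"steps": [{"tx": 0, "ty": 0, "tz": 0.001, "turn": 0, "claw": 10}, {"tx": 0, "ty": 0, "tz": 0.002, "turn": 0, "claw": 10}, {"tx": 0, "ty": 0, "tz": 0.003, "turn": 0, "claw": 10}, {"tx": 0, "ty": 0, "tz": 0.004, "turn": 0, "claw": 10}, {"tx": 0, "ty": 0, "tz": 0.005, "turn": 0, "claw": 10}, {"tx": 0, "ty": 0, "tz": 0.006, "turn": 0, "claw": 10}, {"tx": 0, "ty": 0, "tz": 0.0065, "turn": 0, "claw": 10}, {"tx": 0, "ty": 0, "tz": 0.007, "turn": 0, "claw": 10}, {"tx": 0, "ty": 0, "tz": 0.007, "turn": 0, "claw": 10}, {"tx": 0, "ty": 0, "tz": 0.007, "turn": 0, "claw": 10}], "newtons": 45}}

```text
time_s: 17.1
eef_pos: [0.4459, -0.1792, 0.0652]
ee_rot: [0.628, 3.078, -0.0]
ft_force: [-0.5, 0.6, -3.3]
finger_gap: 0.0376
finger_force: 45.0
```

Call:
{"name": "arm_command", "arguments": {"steps": [{"tx": 0, "ty": 0, "tz": 0.0003, "turn": 0, "claw": 10}, {"tx": 0, "ty": 0, "tz": 0.0005, "turn": 0, "claw": 10}, {"tx": 0, "ty": 0, "tz": 0.0005, "turn": 0, "claw": 10}, {"tx": 0, "ty": 0, "tz": 0.0005, "turn": 0, "claw": 45}, {"tx": 0, "ty": 0, "tz": 0.0005, "turn": 0, "claw": 60}, {"tx": 0, "ty": 0, "tz": 0.0005, "turn": 0, "claw": 80}, {"tx": 0, "ty": 0, "tz": 0.0005, "turn": 0, "claw": 100}, {"tx": 0, "ty": 0, "tz": 0.0005, "turn": 0, "claw": 100}, {"tx": 0, "ty": 0, "tz": 0.0005, "turn": 0, "claw": 100}, {"tx": 0, "ty": 0, "tz": 0.0005, "turn": 0, "claw": 100}, {"tx": 0, "ty": 0, "tz": -0.02, "turn": 0, "claw": 100}, {"tx": 0, "ty": 0, "tz": -0.05, "turn": 0, "claw": 100}, {"tx": 0, "ty": 0, "tz": -0.09, "turn": 0, "claw": 100}, {"tx": 0, "ty": 0, "tz": -0.12, "turn": 0, "claw": 100}, {"tx": 0, "ty": 0, "tz": -0.12, "turn": 0, "claw": 100}, {"tx": 0, "ty": 0, "tz": -0.12, "turn": 0, "claw": 100}], "newtons": 45}}

```text
time_s: 18.7
eef_pos: [0.4457, -0.1791, 0.1849]
ee_rot: [0.628, 3.078, -0.0]
ft_force: [-0.1, -0.6, -0.0]
finger_gap: 0.0882
finger_force: 0.0
```

Run:
```python
from h import *
a=robot.snapshot("side")
cv2.imwrite("pics/p6.png",cv2.resize(a[90:210,235:355],None,fx=5,fy=5,interpolation=cv2.INTER_CUBIC))
tool((.4459,-.1792,.185))
```

```text
t 18.75 eef [ 0.4453 -0.1789  0.1841] shift [-0.0007 -0.0001 -0.0009] ft [ 0.27 -0.82  0.09] gap 0.088 ff 0.0
```

View pics/p6.png

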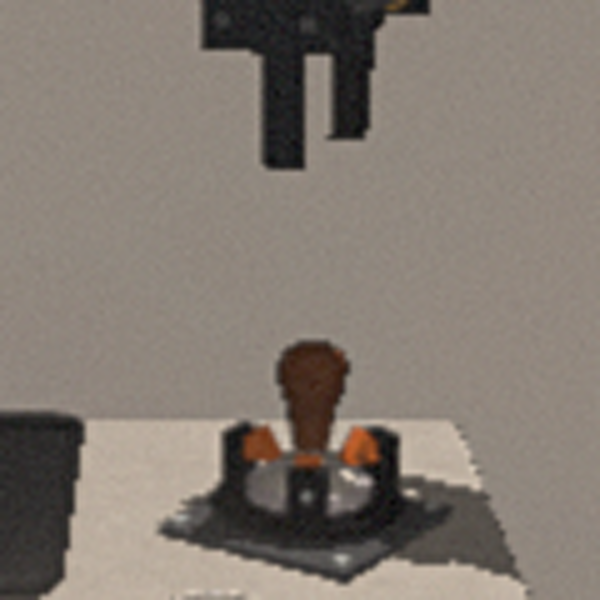

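The tamper stands upright in the ring at crop (310,480), with the orange catches over its foot and the gripper clear above. I'm handing the job in.

```bash
python3 -c "
from rig import robot
print(robot.sign_off())"
```

```text
the job is handed in; nothing more can be done
None
```

The job is handed in, verdict not shown: by my readings the tamper was pressed home with about 14 N, tugged up with 14 to 18 N over its weight for 1.2 s, then left upright and clipped in, let go, with nothing else touched as far as I could tell.

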